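Clear the evaporator bench into its trays

ROBOT

A 7-joint arm with a two-finger parallel gripper is mounted at the origin on the work surface. World frame = base frame: x ahead of the robot, y to its left, z up, the work surface at z = 0. Lengths are in m, angles in rad, forces in N, time in s.
With the tool pointing down it reaches from about 0.4 to 0.9 m from the base axis. Payload 5.5 kg.
Tool frame: the origin (TCP) lies between the finger pads; the fingertips stand 17 mm ahead of it and the grasp point (between the pads) lies 2 mm behind it; z points along the fingers, y is the line along which they close (so a half turn about z gives the same grasp; the last joint's range is limited). The gripper opens to 92 mm and grips with 3 to 60 N. Pads are 19 mm wide; open, the fingers measure 130 mm over their backs; the gripper's body (75 mm by 190 mm) begins 47 mm behind the grasp point.
Start: joints at [1.45, 0.501, -0.427, 1.55, 0.221, 1.138, -0.21], TCP at [0.243, -0.603, 0.21] pointing down, gripper open.
Joint ranges: [-2.88, 2.88], [-0.31, 2.03], [-1.54, 1.56], [0.2, 2.42], [-1.41, 4.55], [0.19, 2.02], [-2.57, 2.57]. Speed limits (rad/s): [2.57, 2.57, 3.14, 3.14, 3.14, 3.14, 3.14].

INTERFACE

Orientations are given as a unit quaternion [w, x, y, z].
In Python, from cell import bot gives the robot as it stands.
- The arm moves only by the shell command python3 -m pendant 'ROWS' [FORCE]. ROWS is a JSON object of lists of equal length, an entry for each row: "hand": the opening, from -1 (shut) to 1 (fully open); "xyz": the shift along the tool's x, y, z each as a share of 60 cm, from -1 to 1, a list of three; "dr": the turn, a rotation vector about the tool's x, y, z each as a share of 60 degrees, from -1 to 1, a list of three. A call has 1 to 12 rows; each row is the pose to reach, as a shift and turn from the pose commanded when the call began, along the tool's axes at that moment; what a row does not reach only later rows make up. A row lasts 1/8 s, in which the tool goes at most 62.5 mm and 10.7 degrees, less where a joint would pass 70% of its speed; a pose out of reach is approached as far as the arm can. A call with a number of a shift or a turn outside -1 to 1 is refused whole. A call with a gripper value outside its range is refused whole. The fingers move at their own pace and stop on an object; FORCE is the grip in N (left out, the last holds). Time passes only in rows, so rows that repeat a pose let the fingers close. It gives the time, the measured TCP pose, the force, the opening and the grip force at its end, in the units of the state.
- bot.observe(): the state, without advancing time (a new reading comes with each control period).
- bot.snapshot(name): name is "scene" or "side" or "wrist"; returns a dict with "pixels" (420x560x3 uint8, red, green, blue), "z_map" (420x560 float32, m along the optical axis (not along the pixel's ray), 0 where there is no reading), "fovy" (degrees; the focal length in pixels is half the picture's height over the tangent of half this angle, whatever the lens; pixels are square), "cx", "cy" (the principal point, pixels), "R" (3x3) and "t" (3): a world point X has camera coordinates R X + t. Camera axes: x right, y down, z forward; pixel columns grow to the right and rows downward; lengths in m; the calibration is good to about 2 mm. The wrist camera is an equidistant fisheye: a pixel r from the principal point sees the ray r / f radians off the axis. A picture is of the moment at which its call begins.
- bot.job_done(): hands the job in; it is judged then, once.
Trained networks look in the newest picture that a camera, given by its name, has taken for a name from the list of things; names that differ only in an ending like _2 or _b are one class to them, and where a whole thing is asked for, a point or a joint stands for the part that bears it (a point fixed in the world has none). Each returns a list of dicts, best first, with "p" (0 to 1); they miss things now and then, are a little off and sometimes report something else, mostly with a low value. They report only what shows in the picture. A call takes as long as a camera call. They do not tell look-alikes from the thing itself.
- bot.boxes_of(camera, query): "xyz" ([x, y, z] in m, in world coordinates, good to about 4 mm: the middle of the surface that is visible of it).
- bot.regions_of(camera, query): "region" (420x560 bool, what is visible of it).
The state is a dict: "time_s": time; "joint_pos": joint angles; "joint_velocities": joint speeds; "tau": joint torques, N m; "tool_pos": TCP position; "orientation": TCP orientation; "ft_force": force on the tool from outside, world axes, zero at the start; "wrist_torque": the same for the moment, N m; "grip_width": opening from 0.0 (shut) to 1.0 (fully open); "gripper_force": force on a finger pad.
Only numpy, scipy, OpenCV 4.12 (cv2) and the standard library are available. Lean on these libraries where they do the work, as an engineer would, in place of code of your own. Each camera call takes 0.05 s, during which the arm holds its last target. There are 200 camera calls.

TASK

Clear up after the evaporator run: stand the two amber sample bottles in the white tray, one in each bay, the two brass hose couplings in the blue tray, one in each bay, and the red-ended used filter cartridge in the yellow waste tray. Set everything down gently, upright on the tray's floor, without dropping it, and leave the green beaker and the conical flask where they stand.

Things in the scene. Friction and masses are not known exactly. Their poses are not given: they have to be found in the camera images.
- sample_a_c (a point): amber-brown glass sample bottle with a paper label and a white cap, loose, standing: body 32 mm diameter up to 49 mm high, cap 25 mm diameter, 70 mm high over all, about 60 g. The point is on its axis, half-way up (35 mm above its foot); z is its axis. The two bottles are alike
- sample_b_c (a point): amber-brown glass sample bottle with a paper label and a white cap, loose, standing: body 32 mm diameter up to 49 mm high, cap 25 mm diameter, 70 mm high over all, about 60 g. The point is on its axis, half-way up (35 mm above its foot); z is its axis. The two bottles are alike
- coupling_a_c (a point): plain golden brass hose coupling with a thin ribbed stub on top, loose, standing: body 30 mm diameter up to 50 mm high, stub about 19 mm diameter, 70 mm high over all, about 120 g. The point is on its axis, half-way up (35 mm above its foot); z is its axis. The two couplings are alike
- coupling_b_c (a point): plain golden brass hose coupling with a thin ribbed stub on top, loose, standing: body 30 mm diameter up to 50 mm high, stub about 19 mm diameter, 70 mm high over all, about 120 g. The point is on its axis, half-way up (35 mm above its foot); z is its axis. The two couplings are alike
- cartridge_c (a point): used filter cartridge: white plastic cylinder with red ends, loose, standing, 35 mm diameter, 70 mm high, about 50 g. The point is on its axis, half-way up (35 mm above its foot); z is its axis
- tray_samples: white shallow open tray fixed to the bench, outside 100 (x) by 140 (y) by 18 mm high, walls 4 mm, floor 4 mm thick; one 4 mm divider, as high as the walls, across the middle (at y = 0) makes two bays, each 92 (x) by 64 (y) mm inside, centred at y = +34 mm and y = -34 mm; its origin is at the centre of its underside, on the table; x runs across its short side, y along its long side, z up
- tray_parts: blue shallow open tray fixed to the bench, outside 100 (x) by 140 (y) by 18 mm high, walls 4 mm, floor 4 mm thick; one 4 mm divider, as high as the walls, across the middle (at y = 0) makes two bays, each 92 (x) by 64 (y) mm inside, centred at y = +34 mm and y = -34 mm; its origin is at the centre of its underside, on the table; x runs across its short side, y along its long side, z up
- tray_waste: yellow shallow open tray fixed to the bench, outside 100 (x) by 140 (y) by 18 mm high, walls 4 mm, floor 4 mm thick, no divider; its origin is at the centre of its underside, on the table; x runs across its short side, y along its long side, z up
- beaker: green plastic beaker, open at the top, 56 mm diameter, 70 mm high, loose, to be left alone; its origin is at the centre of its underside
- flask: clear glass conical flask with a black stopper, foot 60 mm diameter, 97 mm high, loose, to be left alone; its origin is at the centre of its underside
There are look-alikes about, which are no part of the job. Of the things that look like the part that bears cartridge_c, the middle-sized one is meant.

How it is judged:
At the end, for the whole second after the job is handed in: One amber bottle stands in each bay of the white tray, one brass coupling in each bay of the blue tray, the cartridge inside the yellow tray: each on the tray floor (height within 5 mm), upright within 0.15 rad, released and at rest. Beaker and flask stayed upright within 20 mm (((x of sample_a_c in the frame of tray_samples between -0.036 and 0.036 m and y of sample_a_c in the frame of tray_samples between 0.018 and 0.056 m and z of sample_a_c in the frame of tray_samples between 0.034 and 0.044 m and x of sample_b_c in the frame of tray_samples between -0.036 and 0.036 m and y of sample_b_c in the frame of tray_samples between -0.056 and -0.018 m and z of sample_b_c in the frame of tray_samples between 0.034 and 0.044 m) or (x of sample_a_c in the frame of tray_samples between -0.036 and 0.036 m and y of sample_a_c in the frame of tray_samples between -0.056 and -0.018 m and z of sample_a_c in the frame of tray_samples between 0.034 and 0.044 m and x of sample_b_c in the frame of tray_samples between -0.036 and 0.036 m and y of sample_b_c in the frame of tray_samples between 0.018 and 0.056 m and z of sample_b_c in the frame of tray_samples between 0.034 and 0.044 m)) and ((x of coupling_a_c in the frame of tray_parts between -0.036 and 0.036 m and y of coupling_a_c in the frame of tray_parts between 0.018 and 0.056 m and z of coupling_a_c in the frame of tray_parts between 0.034 and 0.044 m and x of coupling_b_c in the frame of tray_parts between -0.036 and 0.036 m and y of coupling_b_c in the frame of tray_parts between -0.056 and -0.018 m and z of coupling_b_c in the frame of tray_parts between 0.034 and 0.044 m) or (x of coupling_a_c in the frame of tray_parts between -0.036 and 0.036 m and y of coupling_a_c in the frame of tray_parts between -0.056 and -0.018 m and z of coupling_a_c in the frame of tray_parts between 0.034 and 0.044 m and x of coupling_b_c in the frame of tray_parts between -0.036 and 0.036 m and y of coupling_b_c in the frame of tray_parts between 0.018 and 0.056 m and z of coupling_b_c in the frame of tray_parts between 0.034 and 0.044 m)) and x of cartridge_c in the frame of tray_waste between -0.036 and 0.036 m and y of cartridge_c in the frame of tray_waste between -0.056 and 0.056 m and z of cartridge_c in the frame of tray_waste between 0.034 and 0.044 m and angle between each of sample_a_c, sample_b_c, coupling_a_c, coupling_b_c, cartridge_c's own z axis and vertical below 0.15 rad and linear speed of each of sample_a, sample_b, coupling_a, coupling_b, cartridge below 0.02 m/s); the robot touches nothing.
It fails at once if the beaker is shifted more than 20 mm or tipped (distance of beaker from where it was at the start of the episode above 0.02 m or angle between beaker's own z axis and vertical above 0.4 rad).
It fails at once if the flask is shifted more than 20 mm or tipped (distance of flask from where it was at the start of the episode above 0.02 m or angle between flask's own z axis and vertical above 0.4 rad).
It fails at once if a bottle, coupling or the cartridge is dropped or thrown (moves faster than 0.7 m/s while not held: a fall of some 25 mm) ((linear speed of sample_a above 0.7 m/s and contact force between sample_a and the fingers below 0.01 N) or (linear speed of sample_b above 0.7 m/s and contact force between sample_b and the fingers below 0.01 N) or (linear speed of coupling_a above 0.7 m/s and contact force between coupling_a and the fingers below 0.01 N) or (linear speed of coupling_b above 0.7 m/s and contact force between coupling_b and the fingers below 0.01 N) or (linear speed of cartridge above 0.7 m/s and contact force between cartridge and the fingers below 0.01 N)).
It also fails if it takes over 123 s, if anything falls off the work surface, if the arm or the gripper's body presses on something with over 40 N, if the wrist force passes 120 N, or if a joint passes its speed limit or range.

## Working session

There is one attempt and no reset: what is moved stays moved. The work goes in short steps, Python scripts to look and compute and a shell command to move; the robot and the scene stay as the last step left them, time stands still between calls to the robot, and variables do not carry over. Pictures are saved under pics/ and viewed, at most 14 in all, crops included, and the job is handed in when it is done.

```bash
ls && mkdir -p pics
python3 - <<'E'
from cell import bot
import cv2,numpy as np
for c in("scene","side"):
    s=bot.snapshot(c); cv2.imwrite(f"pics/{c}0.png",s["pixels"][:,:,::-1])
    print(c,s["fovy"],s["R"].round(3).tolist(),s["t"].round(3).tolist())
    for q in("sample_a_c","coupling_a_c","cartridge_c","tray_samples","tray_parts","tray_waste","beaker","flask"):
        f=s["pixels"].shape[0]/2/np.tan(np.radians(s["fovy"]/2))
        for d in bot.boxes_of(c,q):
            X=s["R"]@np.array(d["xyz"])+s["t"]
            print(q,np.round(d["xyz"],3),round(d["p"],2),"px",(f*X[:2]/X[2]+[s["cx"],s["cy"]]).round())
print(bot.observe())
E
```

```text
pics
scene 44.996255257916005 [[0.632, 0.775, -0.01], [0.551, -0.459, -0.697], [-0.545, 0.435, -0.717]] [-0.324, -0.231, 1.315]
sample_a_c [ 0.628 -0.311  0.048] 0.93 px [171. 359.]
coupling_a_c [0.47  0.101 0.042] 0.91 px [301. 196.]
cartridge_c [ 0.461 -0.123  0.052] 0.94 px [210. 240.]
cartridge_c [ 0.393 -0.057  0.069] 0.89 px [217. 200.]
cartridge_c [ 0.401 -0.194  0.04 ] 0.62 px [163. 244.]
tray_samples [0.459 0.284 0.006] 0.85 px [356. 170.]
tray_samples [0.47  0.1   0.042] 0.16 px [300. 196.]
tray_parts [ 0.474 -0.294  0.007] 0.63 px [138. 306.]
tray_parts [ 0.459 -0.127  0.052] 0.55 px [207. 241.]
tray_waste [0.638 0.001 0.003] 0.69 px [319. 280.]
beaker [0.64  0.167 0.054] 0.85 px [383. 222.]
beaker [0.626 0.3   0.041] 0.25 px [420. 193.]
flask [ 0.642 -0.187  0.038] 0.67 px [239. 326.]
side 46.057587197714064 [[-0.985, -0.172, 0.005], [-0.1, 0.546, -0.832], [0.14, -0.82, -0.555]] [0.514, 0.106, 1.169]
sample_a_c [ 0.62  -0.301  0.039] 0.67 px [272. 159.]
coupling_a_c [0.465 0.117 0.043] 0.68 px [303. 249.]
cartridge_c [ 0.448 -0.107  0.045] 0.73 px [322. 197.]
cartridge_c 
[... 339 characters left out ...]
 1.45019963,  0.50086562, -0.4270188 ,  1.55041908,  0.22076116,
        1.13832323, -0.2102711 ]), 'joint_velocities': array([-0.00047083,  0.00185451,  0.00014344, -0.00075682, -0.00081514,
        0.00143893,  0.00101111]), 'tau': array([ 2.37945997e-04, -5.66431797e+01, -5.81027761e+00, -2.79509890e+01,
       -6.65922859e-02,  2.06067326e-02,  3.67979533e-05]), 'tool_pos': array([ 0.24343773, -0.60267319,  0.21024393]), 'orientation': array([-4.49113495e-06,  9.81638037e-01,  1.90753145e-01,  3.12233690e-05]), 'ft_force': array([-0.17147833,  0.39811322,  0.12268496]), 'wrist_torque': array([ 0.00396955, -0.00830954, -0.04108587]), 'gripper_force': 0.0, 'grip_width': 1.0033213785614155}
```

View pics/scene0.png

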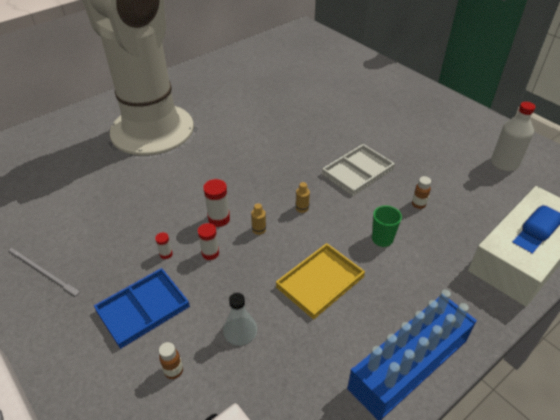

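View pics/side0.png

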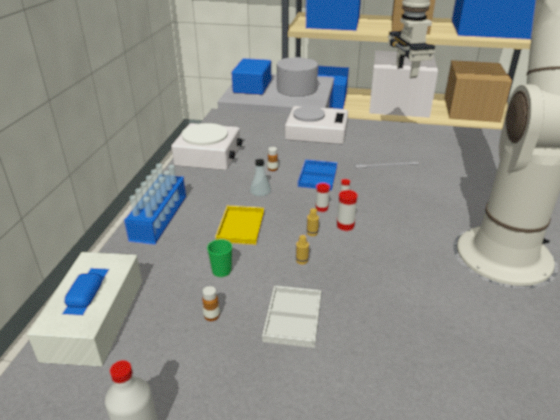

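Scene picture: bottles are at (171,360) and (422,192), couplings at (259,218) and (303,197). The trays are white (358,168), blue (141,306) and yellow (320,280). The beaker is at (385,226) and the flask at (239,318). There are three cartridge candidates: large (217,203), middle (208,242) and small (164,246). The middle-sized one at (208,242) fits the description. I'll confirm it in a crop and measure everything from depth.

```bash
cat > h.py <<'E'
from cell import bot
import cv2,numpy as np
from scipy.optimize import least_squares
def cloud(c):
    s=bot.snapshot(c);z=s["z_map"];f=210/np.tan(np.radians(s["fovy"]/2))
    v,u=np.mgrid[0:420,0:560]
    P=np.stack([(u-s["cx"])/f*z,(v-s["cy"])/f*z,z],-1)
    return s,(P-s["t"])@s["R"],z>0
def cyl(W,ok,x,y,r,zlo,zhi,cam,n=.035):
    m=ok&(np.hypot(W[...,0]-x,W[...,1]-y)<n)&(W[...,2]>zlo)&(W[...,2]<zhi)
    p=W[m][:,:2]
    if len(p)<8:return None
    d=(cam[:2]-p.mean(0));d/=np.linalg.norm(d)
    q=least_squares(lambda c:np.hypot(*(p-c).T)-r,p.mean(0)-d*r*.7,loss="soft_l1",f_scale=.002)
    return q.x.round(4),len(p),np.abs(q.fun).mean().round(4)
def tray(W,ok,x,y):
    m=ok&(np.hypot(W[...,0]-x,W[...,1]-y)<.1)&(W[...,2]>.009)&(W[...,2]<.024)
    p=W[m][:,:2];(c,s,a)=cv2.minAreaRect((p*1000).astype(np.float32))
    return np.round(c,1),np.round(s,1),round(a,1),len(p)
E
python3 - <<'E'
from h import *
O=dict(botA=(.637,-.32,.016,.008,.046),botB=(.626,.3,.016,.008,.046),coA=(.47,.11,.015,.008,.046),coB=None,cart=(.455,-.115,.0175,.008,.066),beaker=(.64,.17,.028,.01,.06),flask=(.632,-.176,.03,.0,.008))
for c in("scene","side"):
    s,W,ok=cloud(c);cam=-s["R"].T@s["t"]
    f=210/np.tan(np.radians(s["fovy"]/2))
    if c=="scene":
        cv2.imwrite("pics/crop.png",cv2.resize(s["pixels"][160:280,130:330,::-1],None,fx=4,fy=4,interpolation=2)); O["coB"]=(*W[220,259][:2],.015,.008,.046); print(W[220,259])
        print("small",W[246,164],"big",W[205,217])
    print(c,"table z",np.median(W[...,2][ok&(abs(W[...,0]-.55)<.05)&(abs(W[...,1])<.2)]))
    for k,v in O.items(): print(k,cyl(W,ok,*v,cam))
    for k,v in dict(white=(.46,.288),blue=(.48,-.29),yellow=(.64,0)).items(): print(k,tray(W,ok,*v))
E
```

```text
[ 0.46881429 -0.01000665  0.03951749]
small [ 0.40418271 -0.19347709  0.03697649] big [ 0.40112214 -0.06360161  0.06471119]
scene table z 0.00029908236024690077
botA (array([ 0.6201, -0.3098]), 240, np.float64(0.0005))
botB (array([0.6216, 0.3127]), 204, np.float64(0.001))
coA (array([0.4676, 0.1076]), 174, np.float64(0.0011))
coB (array([ 0.4579, -0.0044]), 189, np.float64(0.0007))
cart (array([ 0.447 , -0.1194]), 348, np.float64(0.0008))
beaker (array([0.6409, 0.1759]), 638, np.float64(0.0038))
flask (array([ 0.6319, -0.1774]), 185, np.float64(0.0022))
white (array([459.7, 287. ]), array([103.1, 145.1]), 2.7, 704)
blue (array([ 479.8, -289.1]), array([140.6, 103.9]), 89.1, 1111)
yellow (array([640.7,   0.7]), array([101.5, 142.8]), 4.1, 867)
side table z 0.0011220112779919556
botA (array([ 0.6225, -0.31  ]), 103, np.float64(0.0014))
botB (array([0.6226, 0.3127]), 219, np.float64(0.0007))
coA (array([0.4691, 0.1071]), 174, np.float64(0.0011))
coB (array([ 0.4597, -0.0046]), 149, np.float64(0.0012))
cart (array([ 0.449 , -0.1203]), 236, np.float64(0.0015))
beaker (array([0.6432, 0.1733]), 511, np.float64(0.0032))
flask (array([ 0.6323, -0.1775]), 75, np.float64(0.0023))
white (array([460.2, 289.1]), array([100.4, 143.5]), 1.9, 905)
blue (array([ 480.3, -287.8]), array([149.7, 100.5]), 89.2, 365)
yellow (array([641.4,   2.9]), array([100.7, 147. ]), 3.9, 449)
```

View pics/crop.png

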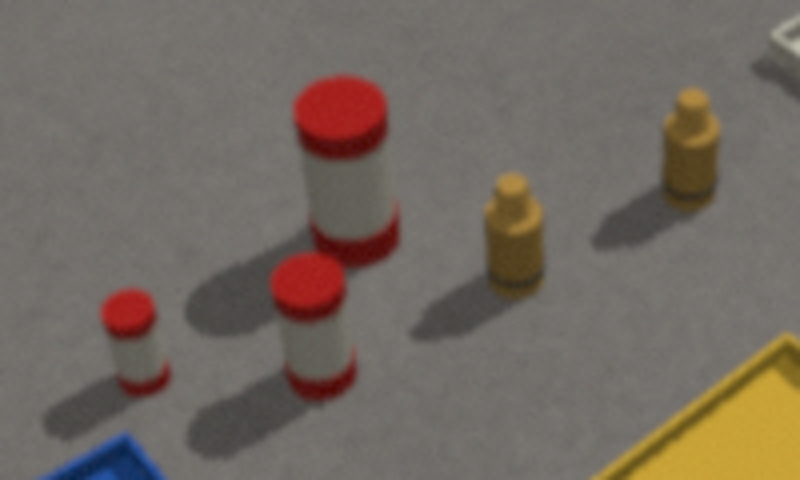

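The crop shows three white cylinders with red ends: large at crop (345,165), small at (137,340) and middle at (313,325). The middle one, scene (208,242), is the one meant. Next is a helper that turns world targets into rows.

```bash
cat > g.py <<'E'
# usage: g.py x,y,z,psi_deg ...   -> tool-frame shares from the present pose (tool down)
import sys,numpy as np
from scipy.spatial.transform import Rotation as Ro
from cell import bot
o=bot.observe();q=o["orientation"];R=Ro.from_quat(np.r_[q[1:],q[0]]).as_matrix();p=np.array(o["tool_pos"])
psi=np.degrees(np.arctan2(R[1,0],R[0,0]));print("t",o["time_s"],"at",p.round(4),"psi",psi.round(1),"j7",o["joint_pos"][6].round(2),"w",round(o["grip_width"],3))
for a in sys.argv[1:]:
    x,y,z,s=map(float,a.split(","));Rt=Ro.from_euler("z",s,degrees=True).as_matrix()@np.diag([1,-1,-1])
    d=R.T@(np.array([x,y,z])-p)/.6;r=Ro.from_matrix(R.T@Rt).as_rotvec(degrees=True)/60
    print(a,d.round(4).tolist(),r.round(3).tolist())
E
python3 g.py .621,-.310,.20,22 .621,-.310,.037,22 .621,-.310,.2,0 .621,-.310,.037,0
```

```text
t 1.0 at [ 0.2434 -0.6027  0.2102] psi 22.0 j7 -0.21 w 0.999
.621,-.310,.20,22 [0.7662, -0.2167, 0.017] [0.0, 0.0, -0.0]
.621,-.310,.037,22 [0.7662, -0.2167, 0.2887] [0.0, 0.0, -0.0]
.621,-.310,.2,0 [0.7662, -0.2167, 0.017] [0.0, -0.0, 0.366]
.621,-.310,.037,0 [0.7662, -0.2167, 0.2887] [0.0, -0.0, 0.366]
```

Moving to above bottle A with ψ turned to 0, so that tool x = world x and tool y = −world y.

```bash
python3 -m pendant '{"hand":[1,1,1,1,1,1,1,1,1,1,1,1],"xyz":[[0.766,-0.217,0.017],[0.766,-0.217,0.017],[0.766,-0.217,0.017],[0.766,-0.217,0.017],[0.766,-0.217,0.017],[0.766,-0.217,0.017],[0.766,-0.217,0.017],[0.766,-0.217,0.017],[0.766,-0.217,0.017],[0.766,-0.217,0.017],[0.766,-0.217,0.017],[0.766,-0.217,0.017]],"dr":[[0,0,0.366],[0,0,0.366],[0,0,0.366],[0,0,0.366],[0,0,0.366],[0,0,0.366],[0,0,0.366],[0,0,0.366],[0,0,0.366],[0,0,0.366],[0,0,0.366],[0,0,0.366]]}' 20; python3 g.py .621,-.310,.037,0
```

```text
time_s: 2.5
tool_pos: [0.6198, -0.3116, 0.2002]
orientation: [0.0, 1.0, -0.001, -0.0]
ft_force: [-0.2, -0.1, -0.4]
grip_width: 0.997
gripper_force: 0.0
t 2.5 at [ 0.6198 -0.3116  0.2002] psi -0.1 j7 -1.33 w 0.997
.621,-.310,.037,0 [0.0021, -0.0029, 0.272] [0.001, 0.0, -0.002]
```

```bash
python3 -m pendant '{"hand":[1,1,1,1,1,1,-1,-1,-1,-1,-1,-1],"xyz":[[0,0,0.1],[0,0,0.2],[0,0,0.25],[0,0,0.272],[0,0,0.272],[0,0,0.272],[0,0,0.272],[0,0,0.272],[0,0,0.272],[0,0,0.272],[0,0,0.272],[0,0,0.272]],"dr":[[0,0,0],[0,0,0],[0,0,0],[0,0,0],[0,0,0],[0,0,0],[0,0,0],[0,0,0],[0,0,0],[0,0,0],[0,0,0],[0,0,0]]}' 20; python3 g.py .621,-.310,.2,0 .4615,.25,.2,0
```

```text
time_s: 4.0
tool_pos: [0.6208, -0.3098, 0.0368]
orientation: [-0.0, 1.0, 0.0, -0.0]
ft_force: [0.3, -0.1, -0.4]
grip_width: 0.393
gripper_force: 0.0
t 4.0 at [ 0.6208 -0.3098  0.0368] psi 0.0 j7 -1.39 w 0.393
.621,-.310,.2,0 [0.0003, 0.0003, -0.2721] [-0.0, 0.0, 0.001]
.4615,.25,.2,0 [-0.265, -0.9332, -0.272] [-0.0, 0.0, 0.001]
```

```bash
python3 -m pendant '{"hand":[-1,-1,-1,-1,-1,-1,-1,-1,-1,-1,-1,-1],"xyz":[[0,0,0],[0,0,0],[0,0,0],[0,0,-0.05],[0,0,-0.13],[0,0,-0.2],[0,0,-0.26],[0,-0.05,-0.272],[-0.02,-0.12,-0.272],[-0.04,-0.2,-0.272],[-0.06,-0.28,-0.272],[-0.09,-0.36,-0.272]],"dr":[[0,0,0],[0,0,0],[0,0,0],[0,0,0],[0,0,0],[0,0,0],[0,0,0],[0,0,0],[0,0,0],[0,0,0],[0,0,0],[0,0,0]]}' 20; python3 g.py .4615,.25,.2,0
```

```text
time_s: 5.5
tool_pos: [0.5664, -0.0921, 0.2001]
orientation: [-0.0, 1.0, 0.0, 0.0]
ft_force: [-0.4, -0.2, -0.9]
grip_width: 0.261
gripper_force: 19.9
t 5.5 at [ 0.5664 -0.0921  0.2001] psi 0.0 j7 -1.64 w 0.261
.4615,.25,.2,0 [-0.1743, -0.5704, 0.0002] [-0.0, -0.001, 0.001]
```

Run:
```python
from cell import bot
import cv2
a=bot.snapshot("scene")["pixels"];b=bot.snapshot("side")["pixels"]
cv2.imwrite("pics/g1.png",cv2.hconcat([cv2.resize(a[120:320,150:350,::-1],(400,400)),cv2.resize(b[90:290,200:400,::-1],(400,400))]))
```

```text
(no output)
```

View pics/g1.png

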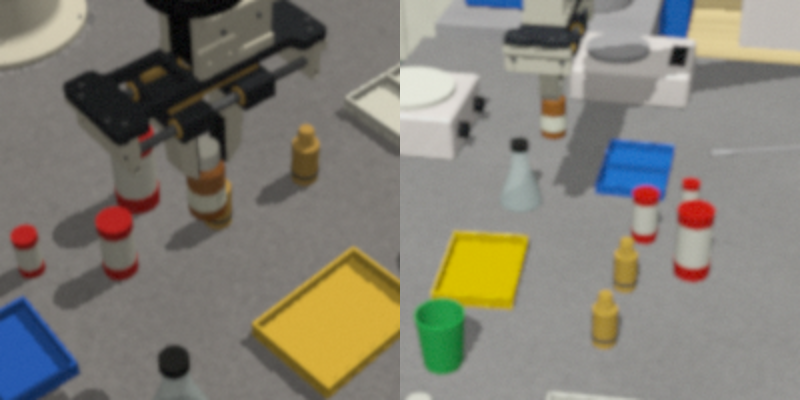

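The bottle is held by its cap: it shows well below the fingers at left-panel (207,195). I'll measure where its foot is relative to the TCP and whether it hangs straight.

Run:
```python
from h import *
print(bot.observe()["grip_width"],bot.observe()["gripper_force"],bot.observe()["tool_pos"])
x,y=bot.observe()["tool_pos"][:2]
for c in("side","scene"):
    s,W,ok=cloud(c);cam=-s["R"].T@s["t"];px=s["pixels"].astype(int)
    m=ok&(np.hypot(W[...,0]-x,W[...,1]-y)<.05)&(W[...,2]>.1)&(W[...,2]<.26)
    p=W[m];col=px[m]
    for lo in np.arange(.10,.24,.008):
        k=(p[:,2]>=lo)&(p[:,2]<lo+.008)
        if k.sum()>3: print(c,lo.round(3),k.sum(),p[k].mean(0).round(4),np.ptp(p[k],axis=0).round(3)[:2],col[k].mean(0).round(),p[k][:,2].min().round(4))
```

```text
0.2639493085133768 19.95008161099804 [ 0.56502819 -0.08602583  0.20045302]
side 0.164 30 [ 0.5633 -0.0737  0.1686] [0.028 0.022] [130. 101.  78.] 0.1657
side 0.172 38 [ 0.5619 -0.0743  0.1758] [0.029 0.02 ] [149. 131. 107.] 0.1722
side 0.18 38 [ 0.5626 -0.0733  0.184 ] [0.028 0.02 ] [180. 182. 167.] 0.1805
side 0.188 41 [ 0.5629 -0.0737  0.1923] [0.029 0.024] [172. 169. 152.] 0.1882
side 0.196 37 [ 0.5622 -0.0742  0.2001] [0.028 0.02 ] [137. 104.  69.] 0.1963
side 0.204 40 [ 0.5628 -0.0741  0.2079] [0.029 0.015] [130.  88.  45.] 0.2042
side 0.212 33 [ 0.562  -0.0752  0.215 ] [0.028 0.024] [138.  97.  58.] 0.2122
side 0.22 22 [ 0.5608 -0.0732  0.2237] [0.022 0.046] [122. 111.  97.] 0.2204
side 0.228 45 [ 0.5619 -0.0711  0.2325] [0.023 0.056] [122. 121. 111.] 0.2285
side 0.236 30 [ 0.5641 -0.0591  0.24  ] [0.02  0.048] [124. 123. 111.] 0.2366
scene 0.164 59 [ 0.5755 -0.0971  0.1685] [0.024 0.026] [77. 53. 33.] 0.1641
scene 0.172 57 [ 0.5758 -0.0974  0.1762] [0.027 0.026] [102.  96.  81.] 0.172
scene 0.18 66 [ 0.5764 -0.0968  0.1841] [0.025 0.026] [114. 112.  99.] 0.18
scene 0.188 78 [ 0.5756 -0.0968  0.1923] [0.024 0.03 ] [105.  96.  80.] 0.188
scene 0.196 64 [ 0.5756 -0.097   0.2   ] [0.024 0.029] [80. 56. 35.] 0.1963
scene 0.204 70 [ 0.5768 -0.0966  0.208 ] [0.022 0.025] [83. 56. 33.] 0.204
scene 0.212 79 [ 0.5769 -0.0895  0.2159] [0.014 0.035] [103.  73.  48.] 0.212
scene 0.22 83 [ 0.5764 -0.0917  0.2245] [0.008 0.05 ] [91. 88. 79.] 0.2204
scene 0.228 218 [ 0.5713 -0.0902  0.2329] [0.026 0.059] [107. 105.  95.] 0.228
scene 0.236 111 [ 0.5735 -0.0927  0.2402] [0.024 0.061] [81. 79. 70.] 0.2361
```

The foot hangs 36.5 mm below the TCP, so nothing slipped. The fingertips are at about z 0.22 with the TCP at 0.200, roughly 35 mm higher than the data sheet says. The cap grip is straight and firm, so I'll place this bottle and grip lower from now on. First I'll check the lateral offset, then continue.

```bash
python3 - <<'E'
from h import *
x,y=bot.observe()["tool_pos"][:2]
for c in("side","scene"):
    s,W,ok=cloud(c);cam=-s["R"].T@s["t"]
    print(c,x,y,cyl(W,ok,x,y,.016,.168,.21,cam))
E
python3 g.py .4615,.25,.2,0 .4615,.25,.0415,0
```

```text
side 0.5666144167834514 -0.09277615521079237 (array([ 0.5672, -0.0927]), 200, np.float64(0.0013))
scene 0.5666144167834514 -0.09277615521079237 (array([ 0.5663, -0.0943]), 355, np.float64(0.0006))
t 5.8 at [ 0.5669 -0.0953  0.2001] psi -0.1 j7 -1.64 w 0.263
.4615,.25,.2,0 [-0.1762, -0.5754, -0.0004] [0.001, -0.0, -0.001]
.4615,.25,.0415,0 [-0.1763, -0.5756, 0.2638] [0.001, -0.0, -0.001]
```

```bash
python3 -m pendant '{"hand":[-1,-1,-1,-1,-1,-1,-1,-1,-1,-1,-1,-1],"xyz":[[-0.02,-0.08,0],[-0.05,-0.17,0],[-0.08,-0.26,0],[-0.11,-0.35,0],[-0.14,-0.44,0],[-0.16,-0.52,0],[-0.176,-0.573,0],[-0.176,-0.573,0.03],[-0.176,-0.573,0.1],[-0.176,-0.573,0.17],[-0.176,-0.573,0.22],[-0.176,-0.573,0.22]],"dr":[[0,0,0],[0,0,0],[0,0,0],[0,0,0],[0,0,0],[0,0,0],[0,0,0],[0,0,0],[0,0,0],[0,0,0],[0,0,0],[0,0,0]]}' 20; python3 g.py .4615,.25,.0415,0
```

```text
time_s: 7.3
tool_pos: [0.4598, 0.2465, 0.0651]
orientation: [0.002, 1.0, -0.001, -0.003]
ft_force: [-0.6, 0.8, -1.3]
grip_width: 0.265
gripper_force: 20.0
t 7.3 at [0.4598 0.2465 0.0651] psi -0.1 j7 -2.46 w 0.265
.4615,.25,.0415,0 [0.0031, -0.006, 0.0393] [0.003, 0.005, -0.002]
```

```bash
python3 -m pendant '{"hand":[-1,-1,-1,-1,-1,-1,0,0,0,0,0,0],"xyz":[[0,0,0.01],[0,0,0.02],[0,0,0.03],[0,0,0.038],[0,0,0.043],[0,0,0.043],[0,0,0.043],[0,0,0.043],[0,0,0.043],[0,0,0.043],[0,0,0.043],[0,0,0.043]],"dr":[[0,0,0],[0,0,0],[0,0,0],[0,0,0],[0,0,0],[0,0,0],[0,0,0],[0,0,0],[0,0,0],[0,0,0],[0,0,0],[0,0,0]]}' 20; python3 g.py .622,.313,.2,30
```

```text
time_s: 8.8
tool_pos: [0.461, 0.2499, 0.0422]
orientation: [-0.0, 1.0, 0.0, 0.0]
ft_force: [0.1, -0.8, -0.7]
grip_width: 0.499
gripper_force: 0.0
t 8.8 at [0.461  0.2499 0.0422] psi 0.0 j7 -2.49 w 0.499
.622,.313,.2,30 [0.2685, -0.1051, -0.2629] [-0.0, -0.0, -0.499]
```

```bash
python3 -m pendant '{"hand":[0,0,0,1,1,1,1,1,1,1,1,1],"xyz":[[0,0,-0.05],[0,0,-0.12],[0,0,-0.17],[0.05,-0.02,-0.18],[0.14,-0.05,-0.18],[0.21,-0.08,-0.17],[0.268,-0.105,-0.15],[0.268,-0.105,-0.1],[0.268,-0.105,-0.1],[0.268,-0.105,-0.1],[0.268,-0.105,-0.1],[0.268,-0.105,-0.1]],"dr":[[0,0,0],[0,0,0],[0,0,0],[0,0,-0.1],[0,0,-0.25],[0,0,-0.4],[0,0,-0.5],[0,0,-0.5],[0,0,-0.5],[0,0,-0.5],[0,0,-0.5],[0,0,-0.5]]}' 20; python3 g.py .622,.313,.015,30
```

```text
time_s: 10.3
tool_pos: [0.6222, 0.3132, 0.1037]
orientation: [-0.0, 0.966, 0.259, 0.001]
ft_force: [0.5, 0.1, 0.9]
grip_width: 0.998
gripper_force: 0.0
t 10.3 at [0.6222 0.3132 0.1037] psi 30.0 j7 -1.9 w 0.998
.622,.313,.015,30 [-0.0007, 0.0, 0.1478] [0.0, -0.002, 0.001]
```

Run:
```python
from h import *
s,W,ok=cloud("side")
m=ok&(W[...,1]>.2)&(W[...,1]<.3)&(abs(W[...,0]-.46)<.04)&(W[...,2]>.03)&(W[...,2]<.09)
print("top",W[m][:,2].max(),cyl(W,ok,.4615,.25,.016,.025,.048,-s["R"].T@s["t"]))
cv2.imwrite("pics/a1.png",s["pixels"][:,:,::-1])
```

```text
top 0.07684064698955548 (array([0.4616, 0.2499]), 137, np.float64(0.0009))
```

View pics/a1.png

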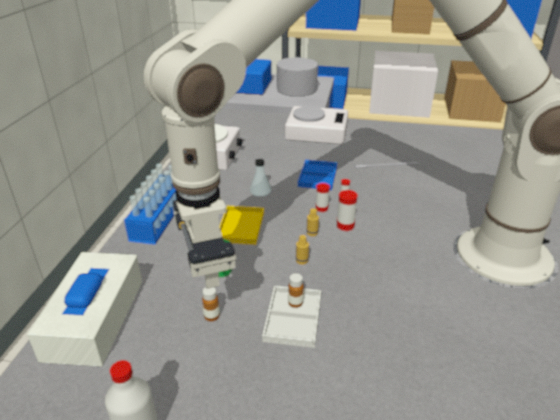

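Bottle A stands upright in the near bay of the white tray at side (295,290). Now I'll grip bottle B by its body.

```bash
python3 -m pendant '{"hand":[1,1,1,-1,-1,-1,-1,-1,-1,-1,-1,-1],"xyz":[[0,0,0.07],[0,0,0.13],[0,0,0.142],[0,0,0.142],[0,0,0.142],[0,0,0.142],[0,0,0.142],[0,0,0.142],[0,0,0.142],[0,0,0.142],[0,0,0.142],[0,0,0.142]],"dr":[[0,0,0],[0,0,0],[0,0,0],[0,0,0],[0,0,0],[0,0,0],[0,0,0],[0,0,0],[0,0,0],[0,0,0],[0,0,0],[0,0,0]]}' 20; python3 g.py .4585,.326,.1,30 .4585,.326,.022,30
```

```text
time_s: 11.85
tool_pos: [0.6217, 0.313, 0.017]
orientation: [-0.0, 0.966, 0.259, -0.0]
ft_force: [-0.4, -0.7, 0.4]
grip_width: 0.338
gripper_force: 20.0
t 11.85 at [0.6217 0.313  0.017 ] psi 30.0 j7 -1.95 w 0.338
.4585,.326,.1,30 [-0.2246, -0.1549, -0.1383] [-0.0, -0.0, 0.001]
.4585,.326,.022,30 [-0.2246, -0.1549, -0.0083] [-0.0, -0.0, 0.001]
```

```bash
python3 -m pendant '{"hand":[-1,-1,-1,-1,-1,-1,-1,-1,-1,-1,-1,-1],"xyz":[[0,0,-0.03],[0,0,-0.1],[-0.02,-0.01,-0.16],[-0.08,-0.05,-0.17],[-0.15,-0.1,-0.17],[-0.2,-0.14,-0.17],[-0.2246,-0.155,-0.17],[-0.2246,-0.155,-0.12],[-0.2246,-0.155,-0.07],[-0.2246,-0.155,-0.04],[-0.2246,-0.155,-0.04],[-0.2246,-0.155,-0.04]],"dr":[[0,0,0],[0,0,0],[0,0,0],[0,0,0],[0,0,0],[0,0,0],[0,0,0],[0,0,0],[0,0,0],[0,0,0],[0,0,0],[0,0,0]]}' 20; python3 g.py .4585,.326,.022,30
```

```text
time_s: 13.35
tool_pos: [0.4593, 0.3267, 0.0419]
orientation: [-0.0, 0.966, 0.259, 0.001]
ft_force: [0.0, 0.0, -0.7]
grip_width: 0.34
gripper_force: 20.0
t 13.35 at [0.4593 0.3267 0.0419] psi 30.0 j7 -2.16 w 0.34
.4585,.326,.022,30 [-0.0017, 0.0003, 0.0332] [-0.0, -0.001, 0.0]
```

```bash
python3 -m pendant '{"hand":[-1,-1,-1,-1,-1,0.2,0.2,0.2,0.2,0.2,0.2,0.2],"xyz":[[0,0,0.01],[0,0,0.02],[0,0,0.027],[0,0,0.031],[0,0,0.031],[0,0,0.031],[0,0,0.031],[0,0,0.031],[0,0,0.031],[0,0,-0.03],[0,0,-0.12],[0,0,-0.2]],"dr":[[0,0,0],[0,0,0],[0,0,0],[0,0,0],[0,0,0],[0,0,0],[0,0,0],[0,0,0],[0,0,0],[0,0,0],[0,0,0],[0,0,0]]}' 20; python3 g.py .468,.1075,.1,20 .468,.1075,.16,20
```

```text
time_s: 14.85
tool_pos: [0.4583, 0.3261, 0.1627]
orientation: [-0.0, 0.966, 0.259, 0.0]
ft_force: [0.8, 0.2, 0.0]
grip_width: 0.601
gripper_force: 0.0
t 14.85 at [0.4583 0.3261 0.1627] psi 30.0 j7 -2.04 w 0.601
.468,.1075,.1,20 [-0.1686, 0.3235, 0.1044] [-0.0, -0.0, 0.167]
.468,.1075,.16,20 [-0.1685, 0.3235, 0.0044] [-0.0, -0.0, 0.167]
```

```bash
python3 -m pendant '{"hand":[0.2,1,1,1,1,1,1,1,1,1,1,1],"xyz":[[-0.04,0.08,0],[-0.08,0.16,0],[-0.13,0.25,0],[-0.1685,0.3235,0.03],[-0.1685,0.3235,0.05],[-0.1685,0.3235,0.1],[-0.1685,0.3235,0.17],[-0.1685,0.3235,0.23],[-0.1685,0.3235,0.244],[-0.1685,0.3235,0.244],[-0.1685,0.3235,0.244],[-0.1685,0.3235,0.244]],"dr":[[0,0,0],[0,0,0.1],[0,0,0.167],[0,0,0.167],[0,0,0.167],[0,0,0.167],[0,0,0.167],[0,0,0.167],[0,0,0.167],[0,0,0.167],[0,0,0.167],[0,0,0.167]]}' 25
python3 - <<'E'
from h import *
s,W,ok=cloud("side");cam=-s["R"].T@s["t"]
cv2.imwrite("pics/a2.png",s["pixels"][:,:,::-1])
for p in((.4615,.25),(.4585,.326)):print(cyl(W,ok,*p,.016,.025,.048,cam))
E
```

```text
time_s: 16.35
tool_pos: [0.4692, 0.1076, 0.0159]
orientation: [0.0, 0.985, 0.174, 0.001]
ft_force: [-0.1, -0.4, 0.6]
grip_width: 1.0
gripper_force: 0.0
(array([0.4613, 0.2496]), 118, np.float64(0.0008))
(array([0.4594, 0.3255]), 149, np.float64(0.0008))
```

View pics/a2.png

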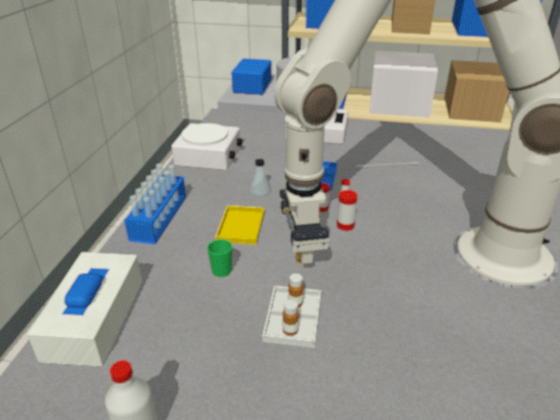

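Both bottles stand upright, at side (295,290) and (290,318). Closing on coupling A.

```bash
python3 -m pendant '{"hand":[-1,-1,-1,-1,-1,-1,-1,-1,-1,-1,-1,-1],"xyz":[[0,0,0],[0,0,0],[0,0,0],[0,0,0],[0,0,0],[0,0,0],[0,0,0],[0,0,0],[0,0,0],[0,0,-0.05],[0,0,-0.13],[0,0,-0.22]],"dr":[[0,0,0],[0,0,0],[0,0,0],[0,0,0],[0,0,0],[0,0,0],[0,0,0],[0,0,0],[0,0,0],[0,0,0],[0,0,0],[0,0,0]]}' 25; python3 g.py .4795,-.3265,.15,0 .4795,-.3265,.0215,0
```

```text
time_s: 17.9
tool_pos: [0.4671, 0.1072, 0.1473]
orientation: [-0.0, 0.985, 0.174, -0.001]
ft_force: [0.5, -0.3, -0.8]
grip_width: 0.322
gripper_force: 25.0
t 17.9 at [0.4671 0.1072 0.1473] psi 20.0 j7 -1.77 w 0.322
.4795,-.3265,.15,0 [-0.2282, 0.6862, -0.0046] [-0.0, 0.002, 0.334]
.4795,-.3265,.0215,0 [-0.2277, 0.6864, 0.2096] [-0.0, 0.002, 0.334]
```

```bash
python3 -m pendant '{"hand":[-1,-1,-1,-1,-1,-1,-1,-1,-1,-1,-1,-1],"xyz":[[-0.02,0.06,-0.02],[-0.05,0.15,-0.04],[-0.08,0.24,-0.04],[-0.11,0.33,-0.04],[-0.14,0.42,-0.04],[-0.17,0.51,-0.02],[-0.2,0.6,0],[-0.228,0.686,0],[-0.228,0.686,0.05],[-0.228,0.686,0.12],[-0.228,0.686,0.17],[-0.228,0.686,0.18]],"dr":[[0,0,0],[0,0,0.1],[0,0,0.2],[0,0,0.3],[0,0,0.334],[0,0,0.334],[0,0,0.334],[0,0,0.334],[0,0,0.334],[0,0,0.334],[0,0,0.334],[0,0,0.334]]}' 25; python3 g.py .4795,-.3265,.0215,0
```

```text
time_s: 19.4
tool_pos: [0.4784, -0.325, 0.0362]
orientation: [-0.001, 1.0, -0.0, -0.002]
ft_force: [-0.0, -0.4, 0.3]
grip_width: 0.321
gripper_force: 25.0
t 19.4 at [ 0.4784 -0.325   0.0362] psi -0.0 j7 -1.31 w 0.321
.4795,-.3265,.0215,0 [0.002, 0.0026, 0.0245] [-0.003, 0.004, -0.0]
```

```bash
python3 -m pendant '{"hand":[-1,-1,-1,-1,-1,0.2,0.2,0.2,0.2,0.2,0.2,0.2],"xyz":[[0,0,0.01],[0,0,0.02],[0,0,0.026],[0,0,0.03],[0,0,0.03],[0,0,0.03],[0,0,0.03],[0,0,0.03],[0,0,0.03],[0,0,-0.03],[0,0,-0.12],[0,0,-0.2]],"dr":[[0,0,0],[0,0,0],[0,0,0],[0,0,0],[0,0,0],[0,0,0],[0,0,0],[0,0,0],[0,0,0],[0,0,0],[0,0,0],[0,0,0]]}' 25; python3 g.py .459,-.0045,.15,20 .459,-.0045,.0163,20
```

```text
time_s: 20.9
tool_pos: [0.4805, -0.3261, 0.1603]
orientation: [-0.0, 1.0, -0.0, 0.0]
ft_force: [0.6, -0.3, -0.2]
grip_width: 0.596
gripper_force: 0.0
t 20.9 at [ 0.4805 -0.3261  0.1603] psi -0.0 j7 -1.23 w 0.596
.459,-.0045,.15,20 [-0.036, -0.536, 0.0171] [0.0, -0.0, -0.334]
.459,-.0045,.0163,20 [-0.0361, -0.536, 0.24] [0.0, -0.0, -0.334]
```

```bash
python3 -m pendant '{"hand":[0.2,0.2,1,1,1,1,1,1,1,1,1,1],"xyz":[[0,-0.09,0],[-0.01,-0.18,0],[-0.02,-0.27,0],[-0.02,-0.36,0],[-0.03,-0.45,0],[-0.036,-0.536,0],[-0.036,-0.536,0],[-0.036,-0.536,0.08],[-0.036,-0.536,0.16],[-0.036,-0.536,0.22],[-0.036,-0.536,0.24],[-0.036,-0.536,0.24]],"dr":[[0,0,-0.1],[0,0,-0.2],[0,0,-0.3],[0,0,-0.334],[0,0,-0.334],[0,0,-0.334],[0,0,-0.334],[0,0,-0.334],[0,0,-0.334],[0,0,-0.334],[0,0,-0.334],[0,0,-0.334]]}' 25
python3 - <<'E'
from h import *
s,W,ok=cloud("scene");cam=-s["R"].T@s["t"]
cv2.imwrite("pics/a3.png",s["pixels"][:,:,::-1])
print(cyl(W,ok,.4795,-.3265,.015,.025,.048,cam))
E
python3 g.py .4805,-.2505,.15,0
```

```text
time_s: 22.4
tool_pos: [0.4589, -0.0049, 0.0145]
orientation: [-0.0, 0.985, 0.174, -0.0]
ft_force: [-0.7, -0.1, 0.8]
grip_width: 0.999
gripper_force: 0.0
(array([ 0.4798, -0.3263]), 143, np.float64(0.0006))
t 22.45 at [ 0.4597 -0.0049  0.0153] psi 20.0 j7 -1.72 w 1.001
.4805,-.2505,.15,0 [-0.1072, 0.3967, -0.2244] [0.0, -0.001, 0.333]
```

View pics/a3.png

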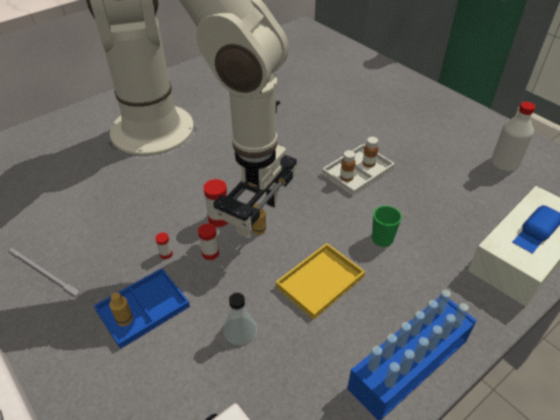

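Coupling A stands upright in the blue tray's far bay at (121,308), and the gripper straddles coupling B at (259,218). Closing and lifting.

```bash
python3 -m pendant '{"hand":[-1,-1,-1,-1,-1,-1,-1,-1,-1,-1,-1,-1],"xyz":[[0,0,0],[0,0,0],[0,0,0],[0,0,0],[0,0,0],[0,0,0],[0,0,0],[0,0,0],[0,0,0],[0,0,-0.05],[0,0,-0.13],[0,0,-0.22]],"dr":[[0,0,0],[0,0,0],[0,0,0],[0,0,0],[0,0,0],[0,0,0],[0,0,0],[0,0,0],[0,0,0],[0,0,0],[0,0,0],[0,0,0]]}' 25; python3 g.py .4805,-.2505,.148,0 .4805,-.2505,.0215,0
```

```text
time_s: 23.95
tool_pos: [0.458, -0.0045, 0.1473]
orientation: [-0.001, 0.985, 0.174, -0.001]
ft_force: [-0.2, -0.3, -0.0]
grip_width: 0.319
gripper_force: 25.0
t 23.95 at [ 0.458  -0.0045  0.1473] psi 20.0 j7 -1.51 w 0.319
.4805,-.2505,.148,0 [-0.1052, 0.3981, -0.0015] [-0.001, 0.002, 0.334]
.4805,-.2505,.0215,0 [-0.1048, 0.3983, 0.2094] [-0.001, 0.002, 0.334]
```

```bash
python3 -m pendant '{"hand":[-1,-1,-1,-1,-1,-1,-1,-1,-1,-1,-1,-1],"xyz":[[-0.02,0.07,-0.02],[-0.05,0.16,-0.03],[-0.07,0.25,-0.03],[-0.09,0.34,-0.02],[-0.106,0.398,0],[-0.106,0.398,0],[-0.106,0.398,0.05],[-0.106,0.398,0.12],[-0.106,0.398,0.17],[-0.106,0.398,0.18],[-0.106,0.398,0.18],[-0.106,0.398,0.18]],"dr":[[0,0,0],[0,0,0.1],[0,0,0.2],[0,0,0.3],[0,0,0.334],[0,0,0.334],[0,0,0.334],[0,0,0.334],[0,0,0.334],[0,0,0.334],[0,0,0.334],[0,0,0.334]]}' 25; python3 g.py .4805,-.2505,.0215,0
```

```text
time_s: 25.45
tool_pos: [0.4822, -0.2509, 0.0401]
orientation: [0.001, 1.0, -0.0, 0.001]
ft_force: [-0.1, 0.2, 0.1]
grip_width: 0.32
gripper_force: 25.0
t 25.45 at [ 0.4822 -0.2509  0.0401] psi -0.0 j7 -1.46 w 0.32
.4805,-.2505,.0215,0 [-0.0029, -0.0008, 0.031] [0.001, -0.002, -0.0]
```

```bash
python3 -m pendant '{"hand":[-1,-1,-1,-1,-1,0.2,0.2,0.2,0.2,0.2,0.2,0.2],"xyz":[[0,0,0.01],[0,0,0.02],[0,0,0.026],[0,0,0.03],[0,0,0.03],[0,0,0.03],[0,0,0.03],[0,0,0.03],[0,0,0.03],[0,0,-0.03],[0,0,-0.12],[0,0,-0.25]],"dr":[[0,0,0],[0,0,0],[0,0,0],[0,0,0],[0,0,0],[0,0,0],[0,0,0],[0,0,0],[0,0,0],[0,0,0],[0,0,0],[0,0,0]]}' 25; python3 g.py .448,-.120,.18,-45 .448,-.120,.025,-45 .448,-.120,.025,-30
python3 - <<'E'
from cell import bot
print(bot.observe()["joint_pos"].round(2))
E
```

```text
time_s: 26.95
tool_pos: [0.4801, -0.2503, 0.174]
orientation: [-0.001, 1.0, -0.0, -0.001]
ft_force: [-0.0, -0.4, -0.3]
grip_width: 0.598
gripper_force: 0.0
t 26.95 at [ 0.4801 -0.2503  0.174 ] psi -0.0 j7 -1.35 w 0.598
.448,-.120,.18,-45 [-0.0535, -0.2172, -0.0097] [-0.001, 0.002, 0.75]
.448,-.120,.025,-45 [-0.0531, -0.2168, 0.2486] [-0.001, 0.002, 0.75]
.448,-.120,.025,-30 [-0.0531, -0.2168, 0.2486] [-0.001, 0.002, 0.5]
[ 0.9   0.37 -0.58  1.86  0.24  0.99 -1.35]
```

```bash
python3 -m pendant '{"hand":[0.2,0.2,0.2,0.2,0.2,0.2,0.2,0.2],"xyz":[[0,-0.05,0],[-0.02,-0.12,0],[-0.04,-0.19,0],[-0.054,-0.2175,0.03],[-0.054,-0.2175,0.06],[-0.054,-0.2175,0.06],[-0.054,-0.2175,0.06],[-0.054,-0.2175,0.06]],"dr":[[0,0,0.15],[0,0,0.3],[0,0,0.45],[0,0,0.6],[0,0,0.75],[0,0,0.75],[0,0,0.75],[0,0,0.75]]}' 20; python3 g.py .448,-.120,.018,-45;  python3 - <<'E'
from h import *
s,W,ok=cloud("scene");cam=-s["R"].T@s["t"]
cv2.imwrite("pics/a4.png",cv2.resize(s["pixels"][150:350,80:330,::-1],None,fx=3,fy=3))
print(cyl(W,ok,.4805,-.2505,.015,.025,.048,cam),cyl(W,ok,.4795,-.3265,.015,.025,.048,cam))
E
```

```text
time_s: 27.95
tool_pos: [0.4493, -0.1206, 0.1378]
orientation: [-0.0, 0.924, -0.382, 0.001]
ft_force: [0.1, 1.3, -0.2]
grip_width: 0.602
gripper_force: 0.0
t 27.95 at [ 0.4493 -0.1206  0.1378] psi -45.0 j7 -2.31 w 0.602
.448,-.120,.018,-45 [-0.0025, 0.0009, 0.1997] [-0.001, -0.001, 0.001]
(array([ 0.48  , -0.2503]), 132, np.float64(0.0006)) (array([ 0.4797, -0.3261]), 141, np.float64(0.0006))
```

View pics/a4.png

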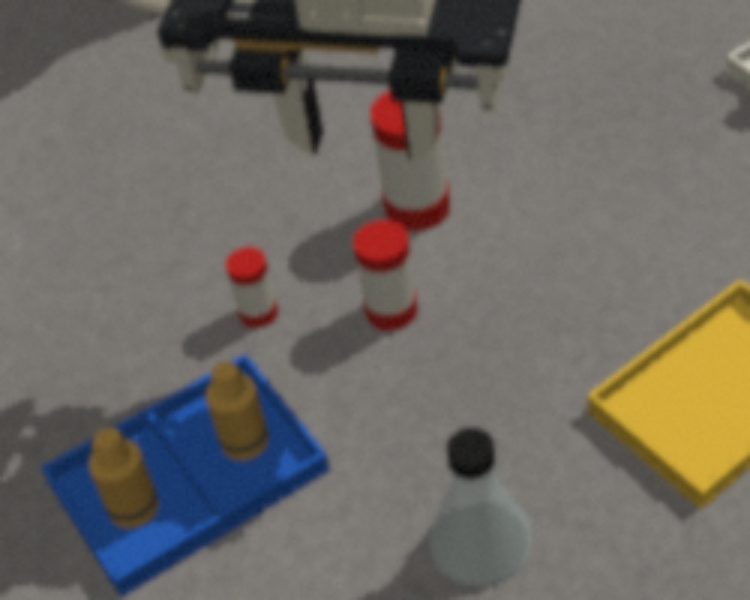

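Both couplings stand upright in their bays, at crop (122,480) and (238,412). The target cartridge is at crop (385,275), clear of its neighbours. I'll descend with the fingers partly open.

```bash
python3 -m pendant '{"hand":[0.2,0.2,0.2,0.2,0.2,0.2,-1,-1,-1,-1,-1,-1],"xyz":[[0,0,0.06],[0,0,0.12],[0,0,0.17],[0,0,0.19],[0,0,0.2],[0,0,0.2],[0,0,0.2],[0,0,0.2],[0,0,0.2],[0,0,0.2],[0,0,0.2],[0,0,0.2]],"dr":[[0,0,0],[0,0,0],[0,0,0],[0,0,0],[0,0,0],[0,0,0],[0,0,0],[0,0,0],[0,0,0],[0,0,0],[0,0,0],[0,0,0]]}' 20; python3 g.py .641,.001,.15,0 .641,.001,.0
```

```text
time_s: 29.5
tool_pos: [0.4491, -0.1205, 0.0176]
orientation: [0.0, 0.924, -0.383, 0.0]
ft_force: [-1.3, -0.3, 6.2]
grip_width: 0.367
gripper_force: 20.0
t 29.5 at [ 0.4491 -0.1205  0.0176] psi -45.0 j7 -2.46 w 0.367
.641,.001,.15,0 [0.0831, -0.3694, -0.2205] [0.0, -0.001, -0.751]Traceback (most recent call last):
  File "g.py", line 8, in <module>
    x,y,z,s=map(float,a.split(","));Rt=Ro.from_euler("z",s,degrees=True).as_matrix()@np.diag([1,-1,-1])
    ^^^^^^^
ValueError: not enough values to unpack (expected 4, got 3)
```

```bash
python3 -m pendant '{"hand":[-1,-1,-1,-1,-1,-1,-1,-1,-1,-1,-1,-1],"xyz":[[0,0,-0.05],[0,0,-0.13],[0,0,-0.2],[0.01,-0.03,-0.24],[0.02,-0.1,-0.24],[0.04,-0.18,-0.24],[0.06,-0.26,-0.24],[0.08,-0.34,-0.24],[0.083,-0.369,-0.22],[0.083,-0.369,-0.17],[0.083,-0.369,-0.12],[0.083,-0.369,-0.12]],"dr":[[0,0,0],[0,0,0],[0,0,0],[0,0,-0.1],[0,0,-0.2],[0,0,-0.35],[0,0,-0.5],[0,0,-0.65],[0,0,-0.75],[0,0,-0.75],[0,0,-0.75],[0,0,-0.75]]}' 20; python3 g.py .641,.001,.0225,0
python3 - <<'E'
from h import *
s,W,ok=cloud("side");cam=-s["R"].T@s["t"]
cv2.imwrite("pics/a5.png",cv2.resize(s["pixels"][120:300,160:400,::-1],None,fx=3,fy=3))
x,y,z=bot.observe()["tool_pos"]
m=ok&(np.hypot(W[...,0]-x,W[...,1]-y)<.022)&(W[...,2]>.03)
print("foot",W[m][:,2].min(),"tcp",x,y,z,cyl(W,ok,x,y,.0175,.078,.105,cam))
E
```

```text
time_s: 31.0
tool_pos: [0.6377, 0.0008, 0.0861]
orientation: [-0.0, 1.0, -0.0, -0.003]
ft_force: [-0.3, -0.2, 0.4]
grip_width: 0.371
gripper_force: 20.0
t 31.0 at [0.6377 0.0008 0.0861] psi -0.0 j7 -1.96 w 0.371
.641,.001,.0225,0 [0.0062, -0.0004, 0.106] [-0.0, 0.006, -0.0]
foot 0.06904767383741252 tcp 0.6392329350339707 0.0009937534462108716 0.08804960219808322 (array([6.377e-01, 4.000e-04]), 120, np.float64(0.0013))
```

View pics/a5.png

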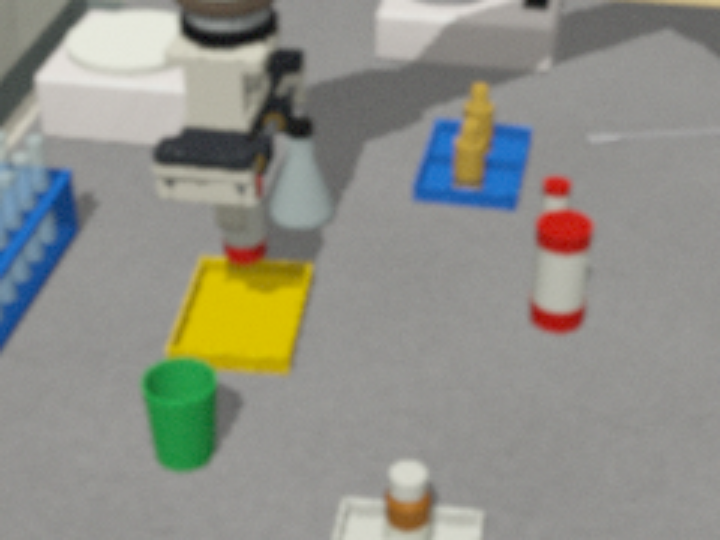

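The middle cartridge is held upright at crop (245,235), over the yellow tray. Setting it down.

```bash
python3 -m pendant '{"hand":[-1,-1,-1,-1,-1,-1,0.3,0.3,0.3,0.3,0.3,0.3],"xyz":[[0,0,0.05],[0,0,0.08],[0,0,0.095],[0,0,0.105],[0,0,0.111],[0,0,0.111],[0,0,0.111],[0,0,0.111],[0,0,0.111],[0,0,0.111],[0,0,0.02],[0,0,-0.1]],"dr":[[0,0,0],[0,0,0],[0,0,0],[0,0,0],[0,0,0],[0,0,0],[0,0,0],[0,0,0],[0,0,0],[0,0,0],[0,0,0],[0,0,0]]}' 20
python3 -m pendant '{"hand":[0.3,0.3,0.3,0.3,0.3,0.3,0.3,0.3],"xyz":[[-0.05,0,-0.08],[-0.12,0,-0.12],[-0.2,0,-0.12],[-0.2,0,-0.12],[-0.2,0,-0.12],[-0.2,0,-0.12],[-0.2,0,-0.12],[-0.2,0,-0.12]],"dr":[[0,0,0],[0,0,0],[0,0,0],[0,0,0],[0,0,0],[0,0,0],[0,0,0],[0,0,0]]}' 20
python3 - <<'E'
from h import *
L=dict(botA=(.4615,.25,.016,.025,.048),botB=(.4585,.326,.016,.025,.048),coA=(.4795,-.3265,.015,.025,.048),coB=(.4805,-.2505,.015,.025,.048),cart=(.641,.001,.0175,.022,.07),beaker=(.64,.17,.028,.01,.06),flask=(.632,-.177,.03,0,.008))
for c in("scene","side"):
    s,W,ok=cloud(c);cam=-s["R"].T@s["t"];cv2.imwrite(f"pics/end_{c}.png",s["pixels"][:,:,::-1])
    for k,v in L.items():
        m=ok&(np.hypot(W[...,0]-v[0],W[...,1]-v[1])<.016)
        print(c,k,cyl(W,ok,*v,cam),"top",W[m][:,2].max().round(4))
E
```

```text
time_s: 32.55
tool_pos: [0.6392, 0.001, 0.1395]
orientation: [-0.0, 1.0, -0.0, -0.002]
ft_force: [0.5, -0.2, 0.8]
grip_width: 0.65
gripper_force: 0.0
time_s: 33.55
tool_pos: [0.5208, 0.0013, 0.2114]
orientation: [-0.0, 1.0, -0.0, -0.0]
ft_force: [0.3, -0.3, -0.4]
grip_width: 0.649
gripper_force: 0.0
scene botA (array([0.4604, 0.2499]), 116, np.float64(0.001)) top 0.0767
scene botB (array([0.458 , 0.3258]), 114, np.float64(0.0012)) top 0.0772
scene coA (array([ 0.4798, -0.3262]), 140, np.float64(0.0006)) top 0.077
scene coB (array([ 0.48  , -0.2505]), 128, np.float64(0.0007)) top 0.0762
scene cart (array([0.6387, 0.0016]), 290, np.float64(0.0007)) top 0.0779Traceback (most recent call last):
  File "<stdin>", line 7, in <module>
    return umr_maximum(a, axis, None, out, keepdims, initial, where)
ValueError: zero-size array to reduction operation maximum which has no identity
```

View pics/end_scene.png

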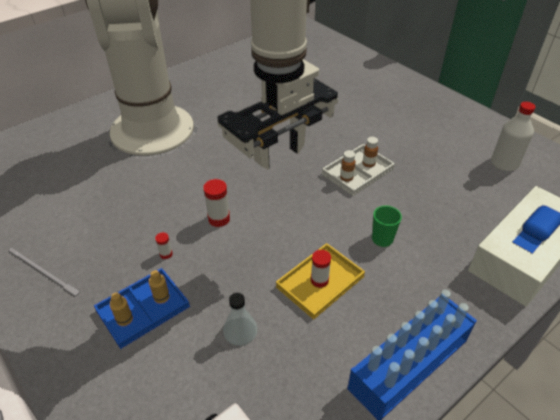

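All five stand upright in their trays: cartridge (320,268), couplings (121,308) and (158,287), bottles (348,165) and (371,152). The beaker (385,226) and flask (239,318) have not moved, and the gripper is clear.

```bash
python3 -c "
from cell import bot
print(bot.job_done())"
```

```text
the job is handed in; nothing more can be done
None
```

I handed the job in at about 34 s: the last picture showed both bottles, both couplings and the middle-sized cartridge upright in their trays, with the beaker and flask where they stood; no verdict was returned.

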